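Set the gap with the knurled wheel and lock it

TASK

On the gap-setting fixture, roll the knurled wheel under a fingertip so that the sliding jaw closes in towards the anvil until its pointer stands midway between the two raised lines on the limit plate, then press the lock tab fully down. Move the jaw by the wheel only, without touching the jaw itself, and do not pick up or push aside the steel block in the gap or any of the other loose things. Finish with the fingers clear, the pointer still between the lines and the tab still down.

Things in the scene. Friction and masses are not known exactly. Their poses are not given: they have to be found in the camera images.
- fixture: Gap-setting fixture, fixed on the bench: grey base plate 110 (x) x 380 (y) x 22 mm, reaching y = -195 to +185 mm; origin on the bench, z up, turned about z. Along its y: lock tab (y = -168 mm), dark anvil (45 x 25 mm, y = -120, top 67 mm above the bench), gap, sliding jaw, knurled wheel (y = +100). Fixture x and y below mean this frame's.
- wheel_centre (a point): Centre of the knurled steel wheel, on its axle, 52 mm above the bench. Radius 28, width 22 mm. Axle along the fixture's x, so the rim's top (80 mm above the bench) travels along the fixture's y. Cheeks at both sides (outer faces at x = +-22 mm) reach 58 mm above the bench: stroke the wheel from above. It drags with about 1 N at the rim and stays where left.
- jaw (a joint): Jaw travel in m: 0 fully open (gap 60 mm), growing as the gap closes (gap = 60 mm minus travel), stop at 0.055. Stroking the wheel's top towards the fixture's +y (away from the jaw) closes the gap, moving the jaw to -y: 1 mm per 2.8 mm of rim travel (10 mm per rad). Jaw: steel block 45 x 30 x 38 mm, top 72 mm above the bench; its rack runs low along the +x side to the wheel.
- pointer (a point): Tip of the jaw's pointer, a dark bar 3 mm wide that stands 20 mm out of the jaw's +x face, just above the limit plate; 35 mm above the bench.
- limit_plate: Limit plate, aluminium 32 (x) x 40 (y) x 7 mm, fixed on the fixture's base on the jaw's +x side, axes parallel to the fixture's; its place along the slide differs from job to job. Two raised dark lines along x, 3 mm wide, at y = -6 and +6 mm (9 mm clear between). Origin: centre of its underside; the pointer is right at y = 0 of this frame.
- lock (a joint): Angle of the lock tab in rad: 0 raised, 0.66 at its stop, level (fully down counts from 0.5). It stays where it is left.
- tab_end (a point): Top of the lock tab's free end, to be pressed down from above. Steel tab 66 mm long, 22 wide (28 at the end), 8 thick there; hinged at fixture x = +30, y = -168 mm, 36 mm above the bench, free end towards -x. Raised, this point is 72 mm above the bench; fully down about 37 mm, and 12 mm further to -x. It takes about 2.5 N.
- gauge_block: Loose steel gauge block 30 x 10 x 35 mm standing on the slideway (34 mm above the bench) in the gap beside the anvil; leave it. Origin under its centre.
- plug: Loose steel plug gauge, diameter 18, height 45 mm, standing on the fixture's base on the -x side; leave it. Origin under its centre.
- setting_ring: Loose dark steel ring, diameter 48, height 18 mm, on the bench; leave it. Origin under its centre.
- vee_block: Loose dark steel vee block 45 x 60 x 40 mm on the bench; leave it. Origin under its centre.
- screwdriver: Loose black-handled screwdriver 170 mm long lying on the bench; leave it.
- parallel: Loose steel parallel bar 140 x 20 x 28 mm on the bench; leave it. Origin under its centre.
- weight: Loose brass weight with a knob, diameter 40, height 50 mm, on the bench; leave it. Origin under its centre.

How it is judged (in metres and radians):
On the way, in this order (a step that is already met when the one before it is completed fails the run):
1. the pointer is brought between the lines with the lock tab still up (y of pointer in the frame of limit_plate between -0.004 and 0.004 m and value of joint lock below 0.3 rad), for 0.2 s.
2. the lock tab is pressed fully down with the pointer between the lines (y of pointer in the frame of limit_plate between -0.004 and 0.004 m and value of joint lock above 0.5 rad), for 0.2 s.
At the end, for the whole second after the job is handed in: The pointer is within 4 mm of midway between the two raised lines along the slide, the jaw is at rest, and the lock tab is fully down (at least 0.5 rad) (all of step 2 and velocity of joint jaw between -0.002 and 0.002 m/s); the robot touches nothing.
It fails at once if the jaw itself is touched with more than 2 N (contact force between jaw and the fingers above 2 N or contact force between jaw and the arm above 2 N).
It fails at once if a loose thing is lifted, carried or pushed aside (moved more than 15 mm) (distance of any of gauge_block, plug, setting_ring, vee_block, screwdriver, parallel, weight from where it was at the start of the episode above 0.015 m).
It also fails if it takes over 51 s, if anything falls off the work surface, if the arm or the gripper's body presses on something with over 40 N, if the wrist force passes 120 N, or if a joint passes its speed limit or range.

ROBOT

A 6-joint arm with a two-finger parallel gripper is mounted at the origin on the work surface. World frame = base frame: x ahead of the robot, y to its left, z up, the work surface at z = 0. Lengths are in mm, angles in rad, forces in N, time in s.
With the tool pointing down it reaches from about 400 to 825 mm from the base axis. Payload 7 kg.
Tool frame: the origin (TCP) lies at the very end of the fingers, on their centre line; the grasp point (between the pads) lies 19 mm behind it; z points along the fingers, y is the direction in which the jaws open and shut (so a half turn about z gives the same grasp; the last joint's range is limited). The gripper opens to 88 mm and grips with 3 to 60 N. Pads are 19 mm wide; open, the fingers measure 130 mm over their backs; the gripper's body (78 mm by 193 mm) begins 47 mm behind the grasp point.
Start: joints at [-0.85, 0.359, 0.012, 0, -1.224, -0.288], TCP at [283.076, -612.75, 226.561] pointing down, gripper open.
Joint ranges: [-3.07, 3.07], [-1.43, 2.12], [-1.02, 1.25], [-3.03, 1.67], [-3.05, -0], [-3.03, 3.03]. Speed limits (rad/s): [2.39, 2.39, 3.01, 3.14, 3.14, 3.14].

INTERFACE

Orientations are given as a unit quaternion [x, y, z, w].
In Python, from plant import bot gives the robot as it stands. Calls block until the motion is done:
- bot.move_ptp(position, orientation): joint-space move of the TCP to a pose.
- bot.line_to(position, velocity=150, ori=None): straight line of the TCP; ori=None keeps the orientation; velocity is the mean speed in mm/s.
- bot.move_joints(angles): joint-space move.
- bot.move_gripper(opening, force=None): finger opening in mm; force is the grip in N (None keeps the last); returns when the fingers have stopped.
- bot.pause(seconds).
- bot.solve_ik(position, orientation): joint angles nearest the present ones, or None.
- bot.read_state(): the state.
- bot.camera(name): name is "side" or "top"; returns the picture (480x640x3 uint8, red, green, blue); there is no depth.
- bot.get_calibration(name): a dict with "fx", "fy", "cx", "cy" (pixels), "distortion" ([k1, k2, p1, p2, k3] as OpenCV has them; the pictures are not rectified), "view" (4x4, takes a point from world to camera coordinates). Camera axes: x right, y up, looking along -z (the intrinsics and any distortion apply to the point x, -y, -z); pixel columns grow to the right and rows downward; lengths in mm; the calibration is good to about 2 mm. A picture is of the moment at which its call begins. get_calibration takes no time and is no camera call.
A pose or a line that the arm cannot do raises bot.Unreachable and nothing moves.
- bot.close_job(): hands the job in, once; it reports no verdict.
The state is a dict: "t": time; "joint_pos": joint angles; "qvel": joint speeds; "tau": joint torques, N m; "tcp_pos": TCP position; "eef_rot": TCP orientation; "contact_force": force on the tool from outside, world axes, zero at the start; "moment": the same for the moment, N m; "width": finger opening in mm.
Only numpy, scipy, OpenCV 4.12 (cv2) and the standard library are available. Lean on these libraries where they do the work, as an engineer would, in place of code of your own. Each camera call takes 0.05 s, during which the arm holds its last target.

## Working session

There is one attempt and no reset: what is moved stays moved. The work goes in short steps, each a Python script; the robot and the scene stay as the last script left them, time stands still between calls to the robot, and variables do not carry over. Pictures are saved under pics/ and viewed, and the job is handed in when it is done.

```bash
ls; mkdir -p pics
python3 - <<'E'
from plant import bot
import cv2
for n in("top","side"):
    cv2.imwrite(f"pics/{n}0.png",bot.camera(n)[:,:,::-1])
    print(n,bot.get_calibration(n))
s=bot.read_state();print(s)
E
```

```text
pics
top {'fx': 489.6393879984208, 'fy': 489.6393879984208, 'cx': 310.0342367998494, 'cy': 233.9233433283052, 'distortion': array([-0.08604463,  0.        ,  0.        ,  0.        ,  0.        ]), 'view': array([[-2.77298505e-02, -9.99334533e-01,  2.36969638e-02,
        -1.07712273e+02],
       [ 9.96347984e-01, -2.57162651e-02,  8.14209318e-02,
        -5.47296257e+02],
       [-8.07573515e-02,  2.58682124e-02,  9.96398056e-01,
        -8.72742521e+02],
       [ 0.00000000e+00,  0.00000000e+00,  0.00000000e+00,
         1.00000000e+00]])}
side {'fx': 579.7172451435192, 'fy': 579.7172451435192, 'cx': 326.26842066288174, 'cy': 231.4739749956759, 'distortion': array([0.00550047, 0.        , 0.        , 0.        , 0.        ]), 'view': array([[-9.62207908e-01, -2.71445970e-01, -2.17491995e-02,
         5.28018334e+02],
       [ 1.39244350e-01, -5.59074544e-01,  8.17341217e-01,
        -2.14642780e+02],
       [-2.34023403e-01,  7.83423730e-01,  5.75743265e-01,
        -9.69225205e+02],
       [ 0.00000000e+00,  0.00000000e+00,  0.00000000e+00,
         1.00000000e+00]])}
{'t': 0.1, 'joint_pos': array([-8.49905023e-01,  3.59320729e-01,  1.11857642e-02, -2.92544116e-04,
       -1.22411767e+00, -2.88052031e-01]), 'qvel': array([ 0.00086657, -0.00197752,  0.00171566,  0.002052  , -0.00070453,
        0.00041738]), 'tau': array([-9.87998174e-04, -5.84163094e+01,  2.93752384e+01,  7.01548755e+00,
        1.01807347e-02, -2.02551371e-05]), 'tcp_pos': array([ 282.89466988, -612.39104935,  225.73108962]), 'eef_rot': array([-2.14685467e-01,  9.76682958e-01,  7.03925946e-04, -2.31549644e-04]), 'contact_force': array([1.12572644, 1.13358341, 0.26977426]), 'moment': array([ 0.01558186, -0.03123281, -0.01051131]), 'width': 87.4496796169807}
```

View pics/top0.png

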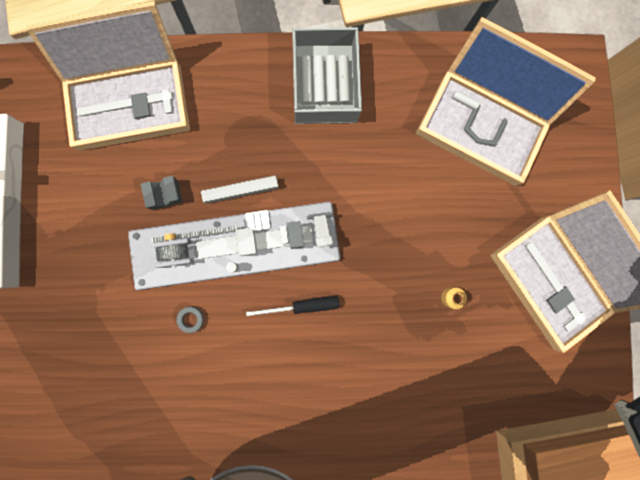

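View pics/side0.png

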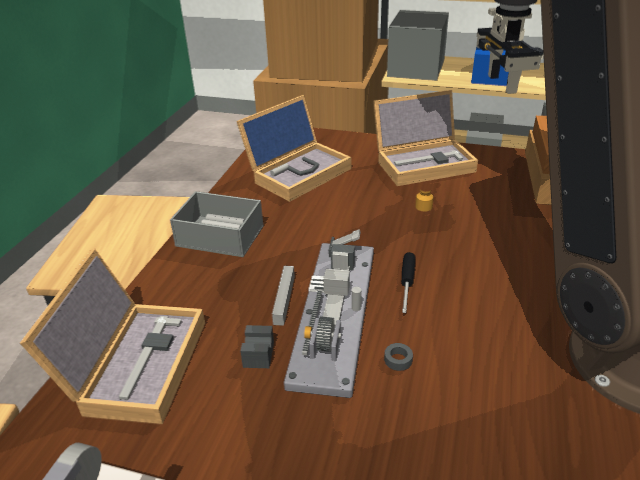

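Top view: the fixture runs from (130,260) at the wheel end to (337,232) at the tab end. The side view shows the same layout, with the wheel at about (323,335). I'll enlarge both.

Run:
```python
import cv2
a=cv2.imread("pics/top0.png")[190:300,115:350]
cv2.imwrite("pics/top0z.png",cv2.resize(a,None,fx=3.4,fy=3.4,interpolation=cv2.INTER_CUBIC))
a=cv2.imread("pics/side0.png")[225:400,270:400]
cv2.imwrite("pics/side0z.png",cv2.resize(a,None,fx=3.4,fy=3.4,interpolation=cv2.INTER_CUBIC))
```

```text
(no output)
```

View pics/top0z.png

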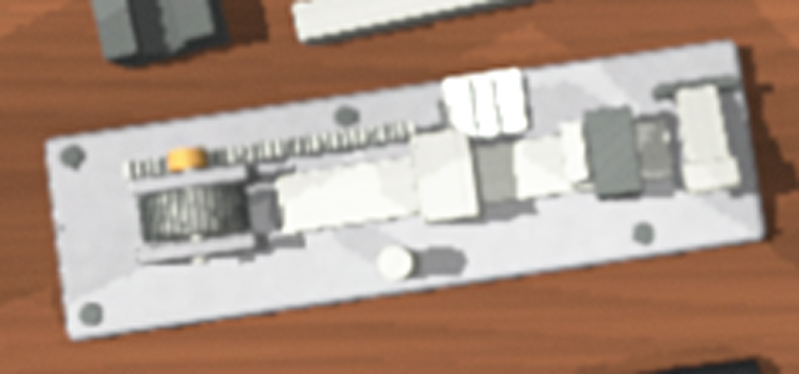

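View pics/side0z.png

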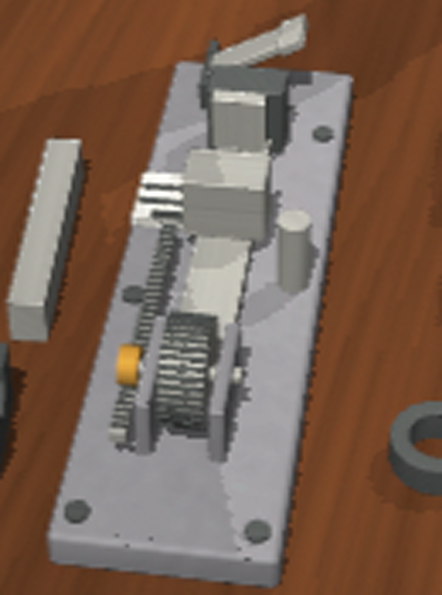

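Zoomed views: base corners are clear. The limit plate is the bright piece with two lines, beside the jaw at zoom (485,100). The pointer can't be made out yet. I'll fit the fixture pose from the corners in both views.

```bash
cat > h.py <<'E'
import numpy as np, cv2
from plant import bot
from scipy.optimize import least_squares
C={n:bot.get_calibration(n) for n in("top","side")}
def proj(n,P):
    c=C[n];P=np.atleast_2d(P).astype(float)
    V=np.diag([1,-1,-1,1.])@c["view"]
    K=np.array([[c["fx"],0,c["cx"]],[0,c["fy"],c["cy"]],[0,0,1]])
    return cv2.projectPoints(P,cv2.Rodrigues(V[:3,:3])[0],V[:3,3],K,np.array(c["distortion"]))[0][:,0]
def fx2w(p,f):
    f=np.atleast_2d(f).astype(float);c,s=np.cos(p[2]),np.sin(p[2])
    return np.c_[p[0]+c*f[:,0]-s*f[:,1],p[1]+s*f[:,0]+c*f[:,1],f[:,2]]
def w2fx(p,w):
    c,s=np.cos(p[2]),np.sin(p[2]);d=np.array(w[:2])-p[:2]
    return np.array([c*d[0]+s*d[1],-s*d[0]+c*d[1],w[2]])
def uz(u,o,f=3.4): return (np.array(u)+.5)/f-.5+np.array(o)
E
python3 - <<'E'
from h import *
cor=np.array([[55,185,22],[55,-195,22],[-55,-195,22],[-55,185,22]])
t=uz([(47,140),(737,41),(765,240),(70,338)],(115,190))
s=uz([(52,540),(181,63),(352,76),(278,568)],(270,225))
def r(p,ns):
    o=[]
    if 't' in ns:o.append(proj("top",fx2w(p,cor))-t)
    if 's' in ns:o.append(proj("side",fx2w(p,cor))-s)
    return np.concatenate(o).ravel()
for ns in('t','s','ts'):
    q=least_squares(r,[550,80,.1],args=(ns,));print(ns,q.x,np.round(q.fun,1))
np.save("pose.npy",q.x);p=q.x
# overlay
for j in ("top","side"):
    print(j,{k:np.round((proj(j,fx2w(p,v))[0]-np.array([115,190] if j=="top" else [270,225])+.5)*3.4,0) for k,v in dict(
     wheel=[0,100,80],anv1=[22.5,-107.5,67],anv2=[-22.5,-132.5,67],tab=[-32,-168,72]).items()})
E
```

```text
t [5.26474142e+02 2.30553358e+01 1.15483381e-01] [-0.8 -0.6  0.4 -0.3  1.   0.2 -0.6  0.7]
s [5.24562967e+02 2.75321483e+01 1.19477809e-01] [-1.5  0.4 -0.8 -0.5  1.  -0.4  1.3 -0.1]
ts [5.25660007e+02 2.46576870e+01 1.17773791e-01] [-1.7  0.1 -0.5 -0.1  0.1  0.4 -1.4  1.4 -1.7 -1.2 -0.7 -1.4  1.  -1.2
  0.8 -1.7]
top {'wheel': array([180., 215.]), 'anv1': array([582., 114.]), 'anv2': array([643., 194.]), 'tab': array([715., 202.])}
side {'wheel': array([189., 330.]), 'anv1': array([208.,  89.]), 'anv2': array([292.,  69.]), 'tab': array([315.,  28.])}
```

Run:
```python
import cv2
a=cv2.imread("pics/top0.png")[200:265,220:345]
a=(255*(a/255.)**2).astype('uint8')
cv2.imwrite("pics/top0y.png",cv2.resize(a,None,fx=6.4,fy=6.4,interpolation=cv2.INTER_CUBIC))
a=cv2.imread("pics/side0.png")[260:330,290:360]
a=(255*(a/255.)**2).astype('uint8')
cv2.imwrite("pics/side0y.png",cv2.resize(a,None,fx=8,fy=8,interpolation=cv2.INTER_CUBIC))
```

```text
(no output)
```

View pics/top0y.png

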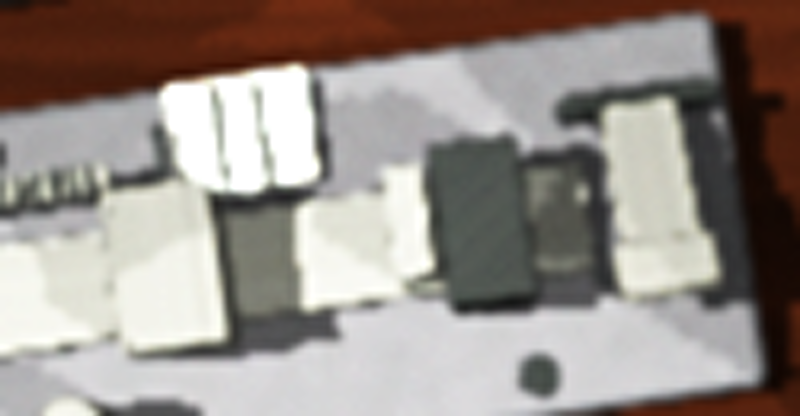

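View pics/side0y.png

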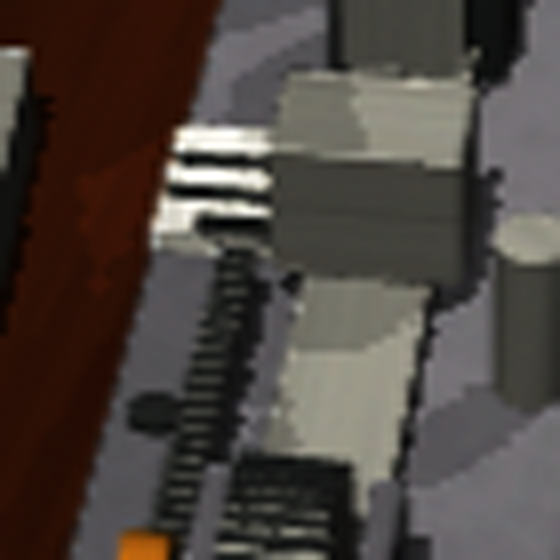

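The side view shows the two plate lines at zoom y≈157 and 191. The pointer is the dark bar at about (235,222), on the wheel side of both. I'll convert these to positions.

```bash
cat >> h.py <<'E'
def ray(n,uv,z):
    g=lambda q:proj(n,[[q[0],q[1],z]])[0]-np.array(uv)
    q=least_squares(g,[525,25]).x;return np.array([q[0],q[1],z])
E
python3 - <<'E'
from h import *
p=np.load("pose.npy")
def S(u,z):return np.round(w2fx(p,ray("side",uz(u,(290,260),8),z)),1)
def T(u,z):return np.round(w2fx(p,ray("top",uz(u,(220,200),6.4),z)),1)
print("side l-6",S((180,153),30),S((262,161),30)," l+6",S((170,188),30),S((262,195),30))
print("ptr",S((200,219),35),S((262,226),35))
print("plate edges",S((178,127),29),S((152,238),29))
print("jawtop",[S(u,72) for u in[(285,72),(475,78),(272,150),(465,162)]])
print("top l+6",T((213,83),30),T((232,190),30),"l-6",T((260,78),30),T((277,185),30),"edges",T((163,88),29),T((305,66),29),T((188,190),29),T((320,182),29))
print("jaw",[T(u,72) for u in[(105,192),(208,178),(228,340),(130,352)]])
print("anvil",[T(u,67) for u in[(430,145),(517,135),(532,300),(455,308)]])
print("tab",[T(u,72) for u in [(618,298),(720,288)]], "plug top",T((72,408),67))
E
```

```text
side l-6 [ 52.7 -63.3  30. ] [ 32.7 -62.9  30. ]  l+6 [ 52.8 -50.2  30. ] [ 30.7 -50.5  30. ]
ptr [ 42.6 -34.3  35. ] [ 27.8 -33.7  35. ]
plate edges [ 55.2 -74.   29. ] [ 54.  -32.9  29. ]
jawtop [array([ 23.4, -45.7,  72. ]), array([-20.4, -49.2,  72. ]), array([ 21.9, -17.6,  72. ]), array([-21.9, -19.1,  72. ])]
top l+6 [ 54.2 -50.5  30. ] [ 23.1 -51.7  30. ] l-6 [ 53.7 -63.9  30. ] [ 22.7 -64.5  30. ] edges [ 55.  -36.1  29. ] [ 55.4 -77.   29. ] [ 25.  -39.3  29. ] [ 21.9 -76.7  29. ]
jaw [array([ 23.2, -20.7,  72. ]), array([ 23. , -48.8,  72. ]), array([-21.2, -48.2,  72. ]), array([-20.6, -21.6,  72. ])]
anvil [array([  23.8, -109.4,   67. ]), array([  23.2, -133.3,   67. ]), array([ -22. , -130.8,   67. ]), array([ -21.1, -109.8,   67. ])]
tab [array([ -25.1, -153.8,   72. ]), array([ -26.4, -181.5,   72. ])] plug top [-33.1  -3.5  67. ]
```

The plate midline is at fixture y≈-57 and the pointer at about -34, so about 23 mm of jaw travel is needed, or about 64 mm of rim. The top and side views agree on the line spacing (13 mm measured, 12 mm given) and on the jaw and anvil sizes. I'll close the fingers and feel for the wheel top.

```bash
cat >> h.py <<'E'
P=np.load("pose.npy") if __import__("os").path.exists("pose.npy") else None
Q=[-np.sin(P[2]/2),np.cos(P[2]/2),0,0]
def W(x,y,z): return list(fx2w(P,[x,y,z])[0])
def F():
    s=bot.read_state();return np.round(s["contact_force"],1),np.round(w2fx(P,s["tcp_pos"]),1),round(s["t"],2)
def snap(n,k):
    cv2.imwrite(f"pics/{k}.png",cv2.resize(bot.camera(n)[:,:,::-1][(slice(190,300),slice(115,350)) if n=="top" else (slice(225,400),slice(270,400))],None,fx=3.4,fy=3.4,interpolation=cv2.INTER_CUBIC))
E
python3 - <<'E'
from h import *
bot.move_gripper(0,10)
bot.move_ptp(W(0,84,120),Q);print(F())
bot.line_to(W(0,84,86),120);bot.pause(.2);f0=F();print(f0)
for z in np.arange(84,74,-1):
    bot.line_to(W(0,84,z),15);f=F();print(z,f)
    if f[0][2]-f0[0][2]>5:break
print(bot.read_state()["width"])
E
```

```text
(array([-0.7, -0.2,  0.4]), array([  0.2,  83.5, 120.1]), 4.22)
(array([ 0.2, -0.2,  0.2]), array([ 0.6, 84.2, 86.8]), 4.86)
84 (array([0.2, 0.2, 0. ]), array([ 0. , 84. , 84.1]), 5.14)
83 (array([ 0.6, -0.8,  0.2]), array([-0. , 84. , 82.9]), 5.39)
82 (array([-0.2, -0. ,  0.7]), array([-0.1, 84. , 81.9]), 5.64)
81 (array([-1.1, -0.2,  0.3]), array([-0. , 84. , 80.9]), 5.89)
80 (array([ 0.6,  1.1, -0.5]), array([ 0.1, 84. , 80. ]), 6.14)
79 (array([-2.4, -0.6,  7.3]), array([ 0.2, 84. , 79.6]), 6.39)
0.2052371209085501
```

Contact is at z≈80, as expected. First stroke, with a force readout.

Run:
```python
from h import *
for y in (95,105,116):
    bot.line_to(W(0,y,78.9),40);print(F())
bot.line_to(W(0,116,95),100)
bot.line_to(W(0,120,130),150)
snap("side","s1");snap("top","t1");print(F())
```

```text
(array([-4.4, -0.4, 14.6]), array([ 0.3, 95.3, 80.1]), 6.82)
(array([-3.5,  2.1, 10.2]), array([  0.3, 105.7,  79.7]), 7.22)
(array([-1.4,  2.1,  3.9]), array([  0.2, 116.6,  79. ]), 7.64)
(array([ 1.6, -0.2,  0.1]), array([ -0.7, 119.7, 129.1]), 8.43)
```

View pics/s1.png

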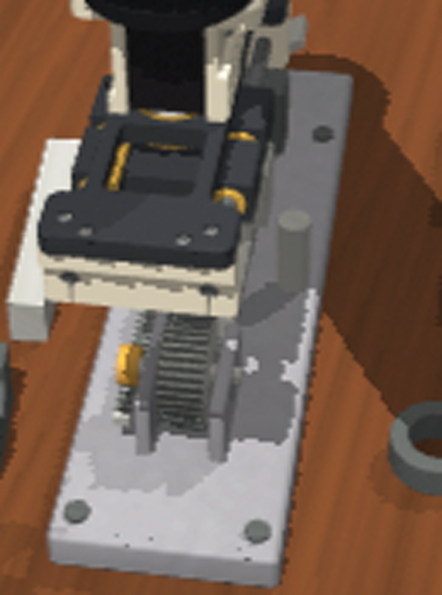

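View pics/t1.png

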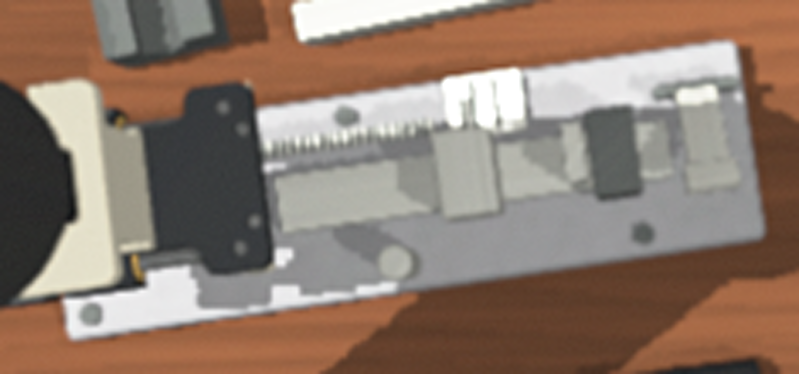

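The top view shows the jaw edge moved from about 470 to 492 px zoom, or about 11 mm, without slip. I'll make a second stroke of about 30 mm, then back off sideways for a clear look.

Run:
```python
from h import *
bot.line_to(W(0,86,95),150)
bot.line_to(W(0,86,80.5),60)
bot.line_to(W(0,87,79),20);print(F())
for y in (97,107,116):
    bot.line_to(W(0,y,78.8),40);print(F())
bot.line_to(W(0,116,95),100)
bot.move_ptp(W(-170,160,180),Q)
print(F())
im=bot.camera("side")[:,:,::-1]
cv2.imwrite("pics/s2f.png",im)
a=im[260:330,290:360];a=(255*(a/255.)**1.5).astype('uint8')
cv2.imwrite("pics/s2.png",cv2.resize(a,None,fx=8,fy=8,interpolation=cv2.INTER_CUBIC))
im=bot.camera("top")[:,:,::-1]
a=im[200:265,220:345];a=(255*(a/255.)**1.5).astype('uint8')
cv2.imwrite("pics/t2.png",cv2.resize(a,None,fx=6.4,fy=6.4,interpolation=cv2.INTER_CUBIC))
```

```text
(array([ 0.1, -0.5,  4.6]), array([ 0.1, 87. , 79.4]), 9.55)
(array([-5.9, -0.3, 13.9]), array([ 0.2, 97.4, 80.1]), 9.95)
(array([-1.9,  0.8,  8.4]), array([  0.4, 107.6,  79.5]), 10.35)
(array([-0.1,  2.6,  4.7]), array([  0.2, 116.6,  79. ]), 10.72)
(array([ 0.8, -1. , -0.7]), array([-169.7,  160.3,  179.9]), 11.83)
```

View pics/s2.png

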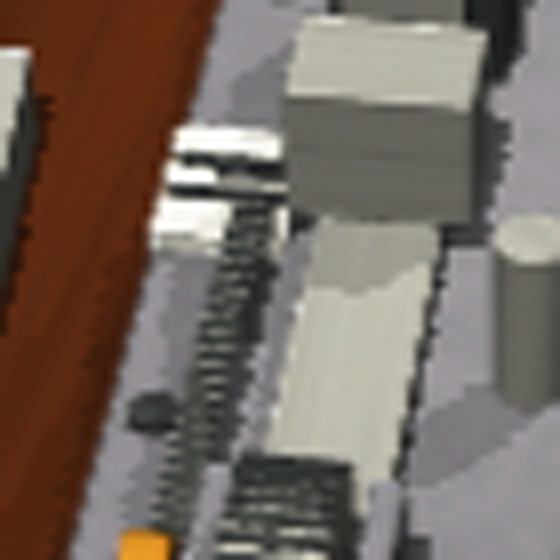

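View pics/t2.png

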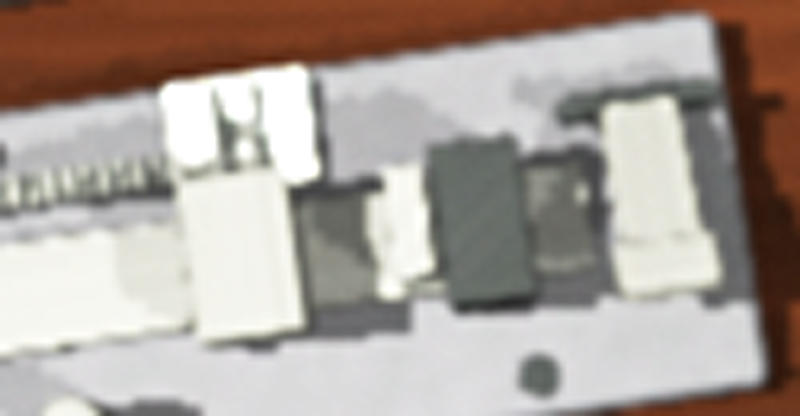

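Run:
```python
from h import *
p=P
def S(u,z):return np.round(w2fx(p,ray("side",uz(u,(290,260),8),z)),1)
def T(u,z):return np.round(w2fx(p,ray("top",uz(u,(220,200),6.4),z)),1)
print("jawtop",[S(u,72) for u in[(298,18),(488,33),(285,95),(475,108)]])
print("jaw",[T(u,72) for u in[(180,180),(285,168),(305,330),(205,343)]])
a=cv2.imread("pics/s2f.png")[273:293,300:332];b=cv2.imread("pics/side0.png")[273:293,300:332]
o=np.vstack([cv2.resize(x,None,fx=18,fy=14,interpolation=cv2.INTER_NEAREST) for x in(b,a)])
cv2.imwrite("pics/cmp.png",o)
# predicted pixel rows
for y in(-34,-51,-54,-57,-60,-63):print(y,[np.round((proj("side",W(x,y,35))[0]-[300,273]+.5)*[18,14]) for x in(42,28)])
```

```text
jawtop [array([ 23.6, -66. ,  72. ]), array([-21.3, -66.2,  72. ]), array([ 22.1, -37.4,  72. ]), array([-21.7, -38.4,  72. ])]
jaw [array([ 23.5, -41.2,  72. ]), array([ 22.7, -69.8,  72. ]), array([-21.5, -69.1,  72. ]), array([-21.1, -41.9,  72. ])]
-34 [array([276., 204.]), array([409., 213.])]
-51 [array([304., 123.]), array([435., 131.])]
-54 [array([309., 108.]), array([440., 117.])]
-57 [array([314.,  94.]), array([444., 103.])]
-60 [array([319.,  80.]), array([449.,  89.])]
-63 [array([323.,  66.]), array([453.,  75.])]
```

View pics/cmp.png

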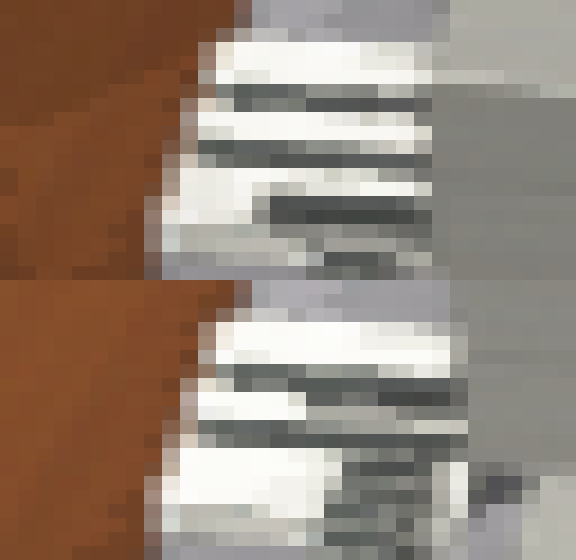

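The jaw has moved about 20 mm. The pointer now reads about -54 to -55 against a plate midline of about -57 in both views, so about 2.3 mm remains, or a 7 mm stroke. I'll do that and look again.

Run:
```python
from h import *
bot.move_ptp(W(0,100,100),Q)
bot.line_to(W(0,100,81),60)
bot.line_to(W(0,100,79),20);print(F())
bot.line_to(W(0,107,78.8),30);print(F())
bot.line_to(W(0,107,95),100)
bot.move_ptp(W(-170,160,180),Q)
print(F())
im=bot.camera("side")[:,:,::-1];cv2.imwrite("pics/s3f.png",im)
im2=bot.camera("top")[:,:,::-1];cv2.imwrite("pics/t3f.png",im2)
a=im[260:330,290:360];a=(255*(a/255.)**1.5).astype('uint8');a=cv2.resize(a,(400,400),interpolation=cv2.INTER_CUBIC)
b=cv2.resize(im[273:293,300:332],(400,300),interpolation=cv2.INTER_NEAREST)
cv2.imwrite("pics/s3.png",np.hstack([a,np.vstack([b,0*b[:100]])]))
a=im2[200:265,220:345];a=(255*(a/255.)**1.5).astype('uint8')
cv2.imwrite("pics/t3.png",cv2.resize(a,None,fx=6.4,fy=6.4,interpolation=cv2.INTER_CUBIC))
```

```text
(array([-4. , -0.3, 11.3]), array([1.000e-01, 1.003e+02, 8.010e+01]), 13.46)
(array([-2.5,  0.2,  7.9]), array([  0.2, 107.4,  79.6]), 13.84)
(array([0.7, 1. , 0.5]), array([-169.7,  160.3,  179.9]), 14.96)
```

View pics/s3.png

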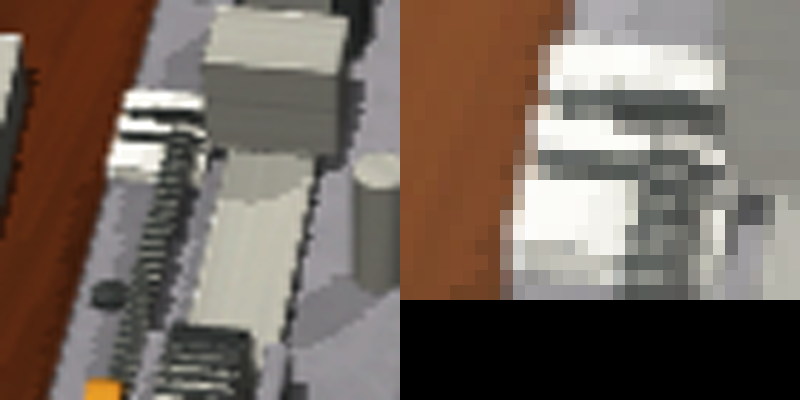

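View pics/t3.png

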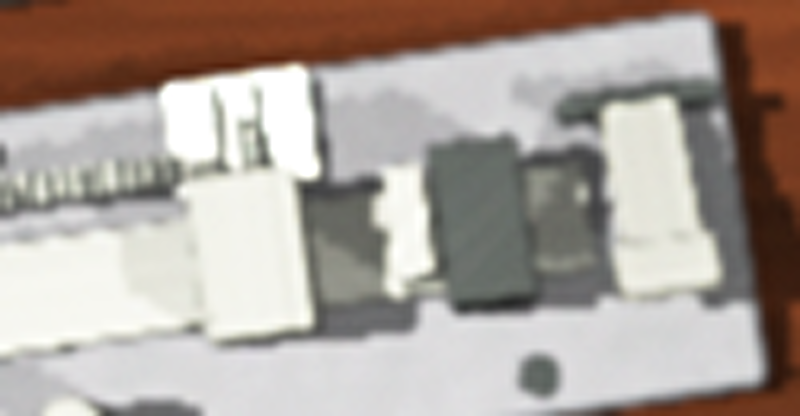

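In the top view the dark pointer bar at about (244,130) sits midway between lines at about (222) and (268). I'll confirm with numbers from the jaw edges and gray profiles.

Run:
```python
from h import *
def T(u,z):return np.round(w2fx(P,ray("top",uz(u,(220,200),6.4),z)),1)
print("jaw",[T(u,72) for u in[(187,183),(298,168),(313,330),(213,342)]])
# shift of jaw by phase correlation / subpixel between images: ECC on jaw top patch
def shift(n,f0,f1,box):
    a=cv2.cvtColor(cv2.imread(f0),6).astype(np.float32);b=cv2.cvtColor(cv2.imread(f1),6).astype(np.float32)
    return a,b
# profiles along y on rectified plate strips (z=35 for pointer) 
for n,f in(("top","pics/t3f.png"),("side","pics/s3f.png"),("top","pics/top0.png"),("side","pics/side0.png")):
    im=cv2.cvtColor(cv2.imread(f),cv2.COLOR_BGR2GRAY).astype(np.float32)
    print(n,f)
    ys=np.arange(-78,-28,1.)
    for nm,z,xs in(("lines z30 outer",30,np.arange(46,53,1)),("ptr z35",35,np.arange(30,40,1))):
        pr=np.mean([cv2.remap(im,*[np.float32(proj(n,np.array([W(x,y,z) for y in ys]))[:,k]).reshape(1,-1) for k in(0,1)],cv2.INTER_LINEAR)[0] for x in xs],0)
        print(nm,' '.join(f"{int(y)}:{int(v)}" for y,v in zip(ys,pr)))
```

```text
jaw [array([ 22.5, -43. ,  72. ]), array([ 22.2, -73.2,  72. ]), array([-21.8, -71.2,  72. ]), array([-21.2, -44.1,  72. ])]
top pics/t3f.png
lines z30 outer -78:183 -77:215 -76:246 -75:255 -74:255 -73:255 -72:255 -71:255 -70:255 -69:255 -68:255 -67:255 -66:255 -65:254 -64:242 -63:223 -62:227 -61:240 -60:249 -59:254 -58:255 -57:255 -56:255 -55:254 -54:254 -53:247 -52:231 -51:219 -50:219 -49:238 -48:254 -47:255 -46:255 -45:255 -44:255 -43:255 -42:255 -41:255 -40:255 -39:255 -38:255 -37:254 -36:246 -35:232 -34:219 -33:214 -32:216 -31:219 -30:222 -29:222
ptr z35 -78:165 -77:206 -76:245 -75:255 -74:255 -73:255 -72:255 -71:255 -70:255 -69:255 -68:255 -67:254 -66:254 -65:248 -64:221 -63:184 -62:167 -61:177 -60:204 -59:215 -58:212 -57:215 -56:228 -55:244 -54:251 -53:244 -52:229 -51:203 -50:199 -49:221 -48:232 -47:237 -46:239 -45:239 -44:239 -43:239 -42:240 -41:242 -40:236 -39:228 -38:216 -37:204 -36:201 -35:197 -34:192 -33:186 -32:180 -31:186 -30:197 -29:202
side pics/s3f.png
lines z30 outer -78:167 -77:171 -76:177 -75:186 -74:206 -73:227 -72:247 -71:250 -70:250 -69:250 -68:247 -67:243 -66:
[... 1681 characters left out ...]
:236 -65:198 -64:152 -63:110 -62:106 -61:115 -60:125 -59:160 -58:202 -57:239 -56:245 -55:242 -54:236 -53:195 -52:146 -51:101 -50:96 -49:102 -48:113 -47:155 -46:199 -45:236 -44:237 -43:236 -42:234 -41:233 -40:232 -39:231 -38:229 -37:228 -36:223 -35:206 -34:187 -33:176 -32:178 -31:180 -30:177 -29:166
ptr z35 -78:148 -77:147 -76:148 -75:149 -74:149 -73:149 -72:149 -71:150 -70:161 -69:180 -68:200 -67:211 -66:213 -65:217 -64:223 -63:231 -62:236 -61:221 -60:192 -59:163 -58:137 -57:116 -56:95 -55:112 -54:152 -53:194 -52:220 -51:232 -50:242 -49:230 -48:207 -47:180 -46:147 -45:117 -44:96 -43:118 -42:156 -41:195 -40:216 -39:228 -38:223 -37:177 -36:126 -35:88 -34:78 -33:71 -32:75 -31:96 -30:118 -29:135
```

Lines midway at y≈-56.7 (top) and -55.8 (side). The needed travel was about 22.6 mm and the measured travel is about 23 mm, so the pointer is within about 1 mm of midway. Next is the tab.

Run:
```python
from h import *
bot.move_ptp(W(-40,-171,150),Q)
bot.line_to(W(-40,-171,85),120);bot.pause(.2);print(F())
for z in (70,60,50,43,40,38,36.5,35.5):
    bot.line_to(W(-40,-171,z),40);f=F();print(z,f)
    if f[0][2]>25:break
bot.pause(.3);print(F())
bot.line_to(W(-40,-171,150),120)
bot.move_ptp(W(-200,-120,200),Q);print(F())
im=bot.camera("side")[:,:,::-1];cv2.imwrite("pics/s4f.png",im)
im2=bot.camera("top")[:,:,::-1];cv2.imwrite("pics/t4f.png",im2)
a=im[225:400,270:400];cv2.imwrite("pics/s4.png",cv2.resize(a,None,fx=3.4,fy=3.4,interpolation=cv2.INTER_CUBIC))
a=im2[200:265,220:345];a=(255*(a/255.)**1.5).astype('uint8')
cv2.imwrite("pics/t4.png",cv2.resize(a,None,fx=6.4,fy=6.4,interpolation=cv2.INTER_CUBIC))
```

```text
(array([-0.7,  0.7,  0.3]), array([ -39.4, -171. ,   85.9]), 17.29)
70 (array([ 0.3, -0.3,  0.3]), array([ -40.2, -171. ,   69.7]), 17.82)
60 (array([-0.2, -0.1,  0.6]), array([ -40.2, -171. ,   59.7]), 18.22)
50 (array([0.1, 0.3, 0.8]), array([ -40.2, -171. ,   49.7]), 18.62)
43 (array([-0.5,  1. ,  0.2]), array([ -40.3, -171. ,   42.7]), 18.94)
40 (array([-0.9, -0.2, -0.2]), array([ -40.1, -171. ,   39.8]), 19.19)
38 (array([-0.7,  0.3,  0.5]), array([ -40.1, -171. ,   37.9]), 19.44)
36.5 (array([-0.2,  0.5,  0.3]), array([ -40.1, -171. ,   36.4]), 19.69)
35.5 (array([-0.1,  0.1,  0.3]), array([ -40.1, -171. ,   35.4]), 19.94)
(array([-0.4, -0. , -0.3]), array([ -40. , -171. ,   35.5]), 20.24)
(array([-0.3,  0.5, -0.1]), array([-199.8, -119.9,  200.2]), 22.08)
```

View pics/s4.png

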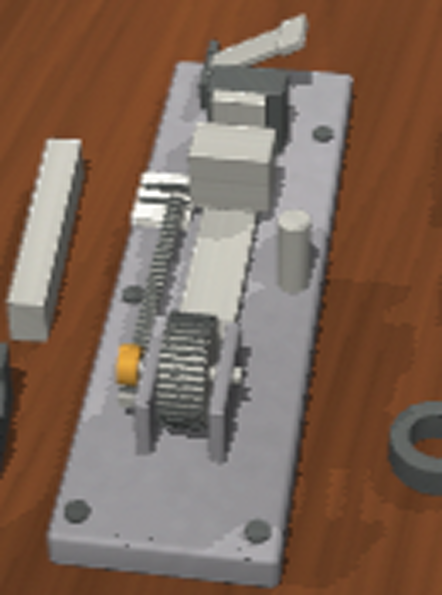

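View pics/t4.png

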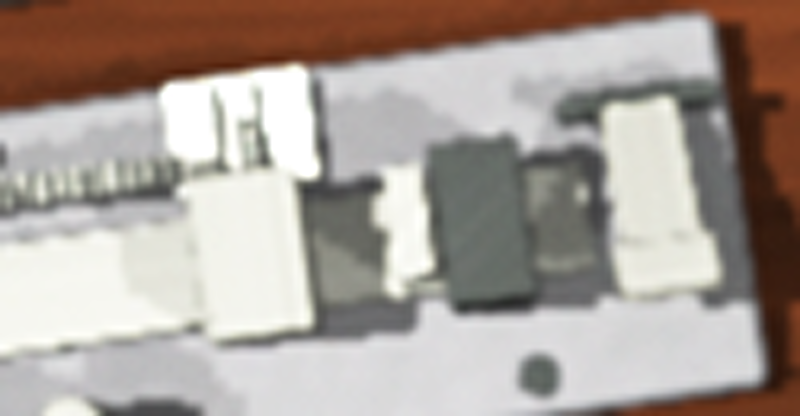

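The fingers went down without contact and the tab is still up. I had placed the tab end too far out: 66 mm at 0.66 rad from x=+30 puts it at x≈-22 to -24, matching the measured -25. The jaw is unchanged. I'll press again at x=-25.

Run:
```python
from h import *
bot.move_ptp(W(-25,-170,150),Q)
bot.line_to(W(-25,-170,85),120);bot.pause(.2);print(F())
for z in (74,71,68,60,50,43,40,38,37,36,35,34):
    bot.line_to(W(-25,-170,z),40);f=F();print(z,f)
    if f[0][2]>18:break
bot.pause(.3);print(F())
bot.line_to(W(-25,-170,150),120)
bot.move_ptp(W(-200,-120,200),Q);print(F())
im=bot.camera("side")[:,:,::-1];cv2.imwrite("pics/s5f.png",im)
im2=bot.camera("top")[:,:,::-1];cv2.imwrite("pics/t5f.png",im2)
a=im[225:400,270:400];cv2.imwrite("pics/s5.png",cv2.resize(a,None,fx=3.4,fy=3.4,interpolation=cv2.INTER_CUBIC))
a=im2[200:265,220:345];a=(255*(a/255.)**1.5).astype('uint8')
cv2.imwrite("pics/t5.png",cv2.resize(a,None,fx=6.4,fy=6.4,interpolation=cv2.INTER_CUBIC))
```

```text
(array([-0.1, -0.5,  0.6]), array([ -24.4, -170. ,   86. ]), 23.85)
74 (array([-0.5,  0.7,  0.6]), array([ -25.3, -170. ,   73.6]), 24.27)
71 (array([-0.3, -0.3,  0.4]), array([ -25.1, -170. ,   70.8]), 24.52)
68 (array([-0.8, -0.6,  0.7]), array([ -25.1, -170. ,   67.8]), 24.77)
60 (array([-0.1,  0.2, -0.2]), array([ -25. , -170. ,   59.5]), 25.12)
50 (array([-0.3, -0.1, -0.8]), array([ -25. , -170. ,   49.6]), 25.52)
43 (array([ 1. ,  0.7, -0.4]), array([ -25.1, -170. ,   42.7]), 25.85)
40 (array([ 0.6,  0.7, -0.5]), array([ -25.1, -170. ,   39.8]), 26.1)
38 (array([0.9, 0.5, 0.3]), array([ -25. , -170. ,   37.9]), 26.35)
37 (array([0. , 0.3, 1.9]), array([ -25. , -170. ,   37.1]), 26.6)
36 (array([-3.8,  1. , 10.6]), array([ -25. , -170. ,   36.7]), 26.85)
35 (array([-5.9,  1.4, 17.5]), array([ -24.9, -170.1,   36.4]), 27.1)
34 (array([-8.4,  3. , 25.8]), array([ -24.9, -170.1,   36.2]), 27.35)
(array([-8.3,  2.6, 25.6]), array([ -24.9, -170.1,   36.2]), 27.65)
(array([0.7, 0. , 0.4]), array([-199.8, -119.9,  200.2]), 29.54)
```

View pics/s5.png

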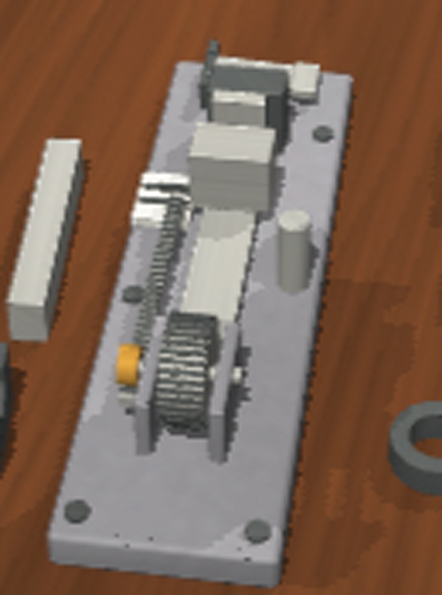

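View pics/t5.png

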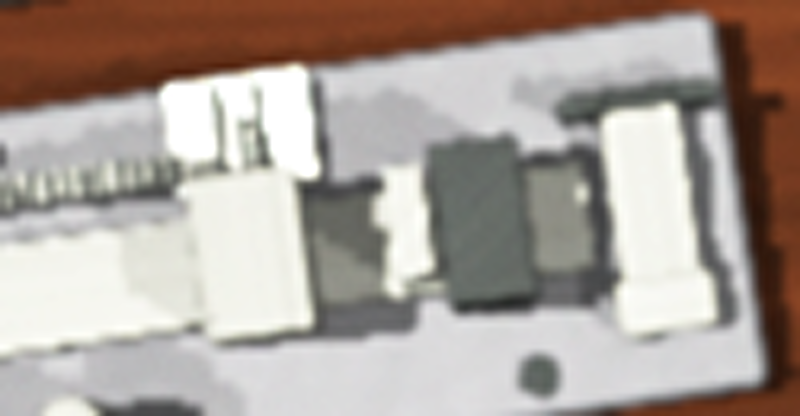

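The tab is now level: its end in the side view sits at about (305,80), on the plate, and it stopped hard at z≈36.5. The pointer is still midway in the top view and the fingers are clear. Handing in.

```bash
python3 -c "
from plant import bot
print(bot.close_job())"
```

```text
the job is handed in; nothing more can be done
None
```

The jaw is set, the lock tab is down and the job is handed in at about 29.5 s of the 51 s allowed. No verdict is reported back.

- **Jaw:** I rolled the wheel with the closed fingertips in three strokes (about 32, 29 and 7 mm of rim), pressing with at most about 15 N. The jaw moved about 23 mm; I had measured about 22.6 to 22.7 mm as needed.
- **Pointer:** The last top view shows it midway between the lines. The top and side views differed by about 1 mm on where the plate's midline is, and in the side view the pointer overlaps the far line. So I put it within about 1 mm of midway, inside the 4 mm allowed.
- **Lock tab:** My first press missed because I had placed the tab end about 15 mm too far out. It met no force and the pictures showed nothing moved. The second press brought the tab down to its stop, at a fingertip height of about 36.5 mm and 25 N. The pictures show the tab level.
- **Final state:** The fingers are well clear, at 200 mm height. The force reading was about zero. In the last pictures the jaw had not moved, and the gauge block and plug were where they started. I saw no contact with the other loose things, but I did not measure their positions.

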